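# Top a chocolate stack and slide its tray under the display shelf

### The arm

A 7-joint arm with a two-finger parallel gripper is mounted at the origin on the work surface. World frame = base frame: x ahead of the robot, y to its left, z up, the work surface at z = 0. Lengths are in mm, angles in rad, forces in N, time in s.
With the tool pointing down it reaches from about 400 to 875 mm from the base axis. Payload 4.4 kg.
Tool frame: the origin (TCP) lies midway between the tips of the shut fingers; the grasp point (between the pads) lies 19 mm behind it; z points along the fingers, y is the line along which they close (so a half turn about z gives the same grasp; the last joint's range is limited). The gripper opens to 85 mm and grips with 20 to 120 N. Pads are 22 mm wide; open, the fingers measure 114 mm over their backs; the gripper's body (76 mm by 85 mm) begins 54 mm behind the grasp point. The pads swing forward as they close: fully open they stand 13 mm farther back than shut.
Start: joints at [1.197, 0.628, 0.038, 1.517, -0.027, 0.996, -0.02], TCP at [196.954, -619.457, 231.313] pointing down, gripper open.
Joint ranges: [-3.06, 3.06], [-0.37, 2.12], [-1.25, 1.32], [0.18, 2.47], [-1.1, 4.24], [0.23, 1.98], [-2.94, 2.94]. Speed limits (rad/s): [2.57, 2.57, 3.14, 3.14, 3.14, 3.14, 3.14].

### API

Orientations are given as [roll, pitch, yaw] about the fixed x, y, z axes, in that order (R = Rz(yaw) Ry(pitch) Rx(roll)).
In Python, from cell import ctrl gives the robot as it stands.
- The arm moves only by the shell command python3 -m crank 'ROWS' [OPENING]. ROWS is JSON, a list that holds one entry, the list of rows, each a list of 4 numbers: the shift along the tool's x, y, z normalised to -1 to 1, where 1 is 2.5 cm, then the turn about the tool's z normalised to -1 to 1, where 1 is 0.08 rad. In form: [[[dx, dy, dz, turn], ...]]. A call has 1 to 12 rows; each row shifts and turns the commanded pose from where the row before left it, along the tool's axes as they then stand; what a row does not reach is not made up. A row lasts 1/12 s, in which the tool goes at most 41.7 mm and 7.16 degrees, less where a joint would pass 70% of its speed; a pose out of reach is approached as far as the arm can. A call with a number of a shift or a turn outside -1 to 1 is refused whole. A call with a gripper value outside its range is refused whole. OPENING is the closure, from -1 (fully open) to 1 (shut), set as the call begins (- or left out, the last holds). The fingers move at their own pace and stop on an object; the grip force is fixed at half the most. Time passes only in rows, so rows that do not move let the fingers close. It gives the time, the measured TCP pose, the force, the opening and the grip force at its end, in the units of the state.
- ctrl.read_state(): the state, without advancing time (a new reading comes with each control period).
- ctrl.get_image(name): name is "scene" or "top" or "wrist"; returns a dict with "img" (480x640x3 uint8, red, green, blue), "intrinsics" (3x3 intrinsics, pixels), "extrinsics" (4x4, takes a point from camera to world coordinates). Camera axes: x right, y up, looking along -z (the intrinsics and any distortion apply to the point x, -y, -z); pixel columns grow to the right and rows downward; lengths in mm; the calibration is good to about 2 mm. A picture is of the moment at which its call begins. There is no depth.
- ctrl.finish_job(): hands the job in; it is judged then, once.
Trained networks look in the newest picture that a camera, given by its name, has taken for a name from the list of things; names that differ only in an ending like _2 or _b are one class to them, and where a whole thing is asked for, a point or a joint stands for the part that bears it (a point fixed in the world has none). Each returns a list of dicts, best first, with "confidence" (0 to 1); they miss things now and then, are a little off and sometimes report something else, mostly with a low value. They report only what shows in the picture. A call takes as long as a camera call. They do not tell look-alikes from the thing itself.
- ctrl.find_in(camera, target): "position" ([row, column] in pixels, amid what is visible of it).
- ctrl.trace(camera, target): "mask" (480x640 bool, what is visible of it) and "position" ([row, column] in pixels, amid what is visible of it).
- ctrl.place_of(camera, target): "position" ([row, column] in pixels: a listed point, or the origin of a listed thing).
The state is a dict: "clock": time; "qpos": joint angles; "qd": joint speeds; "tau": joint torques, N m; "eef_pos": TCP position; "tool_rot": TCP orientation; "force": force on the tool from outside, world axes, zero at the start; "torque": the same for the moment, N m; "width": finger opening in mm; "gripper_force": force on a finger pad.
Only numpy, scipy, OpenCV 4.12 (cv2) and the standard library are available. Lean on these libraries where they do the work, as an engineer would, in place of code of your own. Each camera call takes 0.05 s, during which the arm holds its last target. There are 200 camera calls.

### The job

Lay the loose chocolate disc centred on top of the matching disc on the white tray, setting it down rather than dropping it. Then, by the tray's upright grip, slide the tray under the overhanging clear shelf, between the rails, until it is fully home against the stop, with the stack still neat and in its place on the tray, and let go. Leave the other goods on the counter where they are.

Things in the scene. Friction and masses are not known exactly. Their poses are not given: they have to be found in the camera images.
- disc: The loose dark-chocolate disc to be laid on the stack: 66 mm diameter, 18 mm thick, flat, 80 g, lying on a marble slab 110 x 110 x 12 mm, left or right of tray and bay (a twin slab on the other side is full of small pralines, 32 mm high in all). Origin: centre of its underside, z up.
- base_disc: The identical dark-chocolate disc (66 mm diameter, 18 mm thick) that already lies loose on the tray. Origin: centre of its underside.
- tray: White plastic tray, loose on the counter outside the bay's mouth: a plate 130 (x) x 90 (y) x 8 mm, 0.25 kg give or take a third. Its +x edge is the nose that enters the bay. At the other end stands an aluminium grip fin 24 (x) x 16 (y) mm, reaching 55 mm above the counter, its centre at x = -52 mm. Origin: centre of the underside; x points to the nose, z up.
- tray_fin (a point): Point on the grip fin's axis, 42 mm above the tray's underside (13 mm below the fin's top); grip the fin across its 16 mm thickness (tray y).
- tray_seat (a point): Centre of the place of the stack, on the tray's top face (8 mm above the underside), 18 mm ahead of the tray's centre. The base disc starts within 4 mm of it.
- bay: The fixed display bay the tray goes into. Origin: on the counter (its floor) in the middle of its mouth, x pointing into the bay (to the robot's left, yaw 1.3 to 1.75 rad), z up. Two aluminium rails 24 mm high, 102 mm apart inside (6 mm free on each side of the tray), run from x = 0 to 145 mm; at the mouth they flare outward over 28 mm against x.
- bay_stop (a point): Middle of the face of the stop bar across the bay's far end, 139 mm inside the mouth, 12 mm above the counter (bar 24 mm high). With the nose on it the tray's centre is at bay x = 74 mm and the fin's centre 28 mm inside the shelf's front edge, so that the tool has to reach in tilted.
- shelf_edge (a point): Middle of the lower front edge of the clear shelf over the bay, 6 mm out before the mouth (bay x = -6 mm), 105 mm above the counter. Shelf: 6 mm thick, 166 mm deep, 200 mm wide, white front edge, on 10 mm steel rods at bay x = 60 and 150 mm, y = +-90 mm; pralines stand on it from x = 85 mm, up to 131 mm above the counter.
- gold_stick: Bystander: gold-foil stick 150 mm long (its x), 25 mm thick, lying on the counter beside the bay, on its -y (far) side. Origin: centre of its underside.
- gift_box: Bystander: cardboard gift box 90 x 45 x 30 mm with a ribbon, on the counter beside the tray, on its -y (far) side. Origin: centre of its underside.
- jar: Bystander: brown jar with a steel lid, 80 mm diameter, 130 mm tall, at the far left. Origin: centre of its underside.
- bowl: Bystander: white bowl, 110 mm diameter, 50 mm tall, at the far right. Origin: centre of its underside.
There are look-alikes about, which are no part of the job. Leave any red look-alike of the tray alone. Leave any blue look-alike of the disc alone.

How it is judged (in metres and radians):
On the way:
1. the disc lies on the base disc, centred within 12 mm and let go, with the tray still outside the bay (its nose not more than 60 mm past the mouth) (horizontal distance between disc and base_disc below 0.012 m and z of disc in the frame of base_disc between 0.014 and 0.022 m and angle between disc's own z axis and vertical below 0.1 rad and horizontal distance between base_disc and tray_seat below 0.015 m and z of base_disc in the frame of tray below 0.012 m and angle between base_disc's own z axis and vertical below 0.05 rad and contact force between the fingers and disc below 0.05 N and x of tray in the frame of bay below -0.005 m), for 0.2 s.
At the end, for the whole second after the job is handed in: The tray lies flat and at rest on the counter between the rails, its nose within 8 mm of the stop, within 10 mm of the bay's midline and 0.1 rad of its direction; the base disc lies on the tray within 15 mm of tray_seat, and the disc lies flat and at rest on the base disc, centred within 12 mm (horizontal distance between disc and base_disc below 0.012 m and z of disc in the frame of base_disc between 0.014 and 0.022 m and angle between disc's own z axis and vertical below 0.1 rad and horizontal distance between base_disc and tray_seat below 0.015 m and z of base_disc in the frame of tray below 0.012 m and angle between each of base_disc, tray's own z axis and vertical below 0.05 rad and x of tray in the frame of bay above 0.066 m and y of tray in the frame of bay between -0.01 and 0.01 m and angle between the x axis of tray and the x axis of bay, either way round below 0.1 rad and height (world z) of tray below 0.004 m and linear speed of each of tray, disc below 0.02 m/s); the robot touches nothing.
It fails at once if the disc is dropped (falls freely from more than about 30 mm: faster than 0.75 m/s and not held) (linear speed of disc above 0.75 m/s and contact force between the fingers and disc below 0.05 N).
It fails at once if the gold stick, gift box, jar or bowl is moved by more than 30 mm (distance of any of gold_stick, gift_box, jar, bowl from where it was at the start of the episode above 0.03 m).
It also fails if it takes over 58 s, if anything falls off the work surface, if the arm or the gripper's body presses on something with over 40 N, if the wrist force passes 120 N, or if a joint passes its speed limit or range.

## Working session

There is one attempt and no reset: what is moved stays moved. The work goes in short steps, Python scripts to look and compute and a shell command to move; the robot and the scene stay as the last step left them, time stands still between calls to the robot, and variables do not carry over. Pictures are saved under pics/ and viewed, at most 13 in all, crops included, and the job is handed in when it is done.

```bash
ls; mkdir -p pics
cat > h.py <<'E'
import numpy as np, cv2
from cell import ctrl
from scipy.spatial.transform import Rotation as R
def cam(n):
    im=ctrl.get_image(n); return im
def ray(im,rc,z):
    K=np.array(im["intrinsics"]);E=np.array(im["extrinsics"])
    d=np.linalg.inv(K)@[rc[1],rc[0],1]; d=E[:3,:3]@[d[0],-d[1],-d[2]]; o=E[:3,3]
    return o+d*(z-o[2])/d[2]
def proj(im,p):
    K=np.array(im["intrinsics"]);E=np.array(im["extrinsics"])
    c=E[:3,:3].T@(np.array(p)-E[:3,3]); q=K@[c[0],-c[1],-c[2]]; return q[1]/q[2],q[0]/q[2]
def save(im,f): cv2.imwrite("pics/"+f,im["img"][:,:,::-1])
E
python3 - <<'E'
from h import *
Z=dict(disc=0,base_disc=8,tray=0,tray_fin=42,tray_seat=8,bay=0,bay_stop=12,shelf_edge=105,gold_stick=0,gift_box=0,jar=0,bowl=0)
Z['disc']=12
s=ctrl.read_state();print(s['clock'],s['tool_rot'])
for n in ["top","scene"]:
    im=cam(n);save(im,n+"0.png");print(n,np.round(im["extrinsics"],2).tolist())
    for k,z in Z.items():
        for d in ctrl.place_of(n,k)[:4]:
            print(k,np.round(d["confidence"],2),np.round(d["position"]),np.round(ray(im,d["position"],z)[:2],1))
E
```

```text
pics
0.0 [-3.13976763e+00  3.38905790e-05  3.07796570e-01]
top [[0.0, 0.99, -0.13, 405.84], [-1.0, 0.0, -0.01, -26.46], [-0.01, 0.13, 0.99, 1228.77], [0.0, 0.0, 0.0, 1.0]]
disc 0.67 [304. 229.] [419.1 197.5]
disc 0.61 [286. 168.] [456.8 330.1]
base_disc 0.85 [241. 382.] [ 555.8 -132.9]
tray 0.82 [318. 376.] [ 391.  -117.5]
tray 0.62 [242. 392.] [ 554.1 -154.4]
tray 0.26 [239. 352.] [561.7 -67.1]
tray_fin 0.76 [237. 420.] [ 560.7 -208.9]
tray_fin 0.64 [295. 386.] [ 437.5 -136. ]
tray_seat 0.79 [326. 380.] [ 372.4 -126.9]
tray_seat 0.57 [243. 383.] [ 552.3 -134.4]
bay 0.62 [237. 351.] [566.1 -65.8]
bay 0.52 [168. 316.] [720.5  13.2]
bay_stop 0.32 [242. 381.] [ 553.9 -129.5]
shelf_edge 0.97 [231. 352.] [563.6 -64. ]
gold_stick 0.93 [166. 314.] [726.4  17.7]
gift_box 0.83 [178. 406.] [ 699.1 -188.7]
jar 0.71 [185. 186.] [682.3 302.4]
bowl 0.62 [195. 484.] [ 659.7 -359.1]
bowl 0.23 [232. 351.] [575.8 -65.8]
scene [[-0.57, -0.6, 0.56, 1181.95], [0.82, -0.42, 0.39, 396.82], [0.01, 0.68, 0.73, 883.71], [0.0, 0.0, 0.0, 1.0]]
disc 0.7 [280. 452.] [422.9 195.1]
disc 0.63 [324. 504.] [465.6 321.2]
base_disc 0.79 [254. 279.] [ 561.4 -129.4]
tray 0.95 [210. 329.] [ 386.  -123.3]
tray 0.77 [250. 270.] [ 556.9 -157.2]
tray_fin 0.64 [302. 367.] [587.6  96.5]
tray_fin 0.56 [227. 247.] [ 564.1 -208.1]
tray_seat 0.93 [204. 333.] [ 369.7 -122.1]
tray_seat 0.76 [250. 281.] [ 550.  -132.7]
bay 0.76 [274. 304.] [568.9 -58.9]
bay_stop 0.9 [301. 366.] [565.4  83.1]
shelf_edge 0.93 [235. 300.] [569.4 -67.1]
shelf_edge 0.41 [242. 162.] [ 730.8 -265.6]
gold_stick 0.81 [349. 286.] [732.5  19. ]
gift_box 0.6 [285. 211.] [ 698.5 -193.7]
jar 0.67 [409. 444.] [677.2 304.1]
bowl 0.63 [242. 163.] [ 669.6 -354.5]
```

View pics/top0.png

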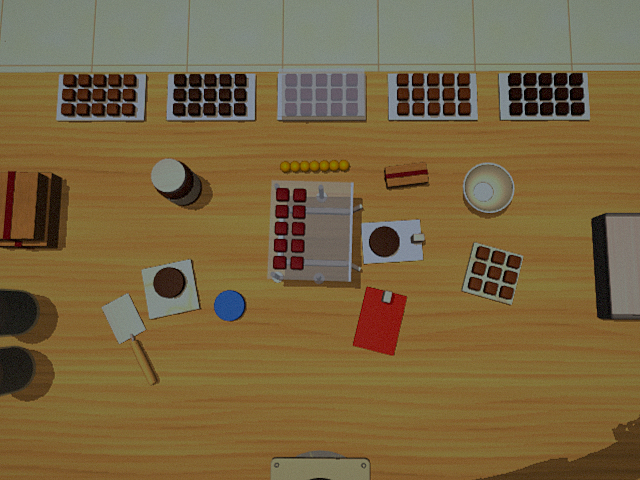

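View pics/scene0.png

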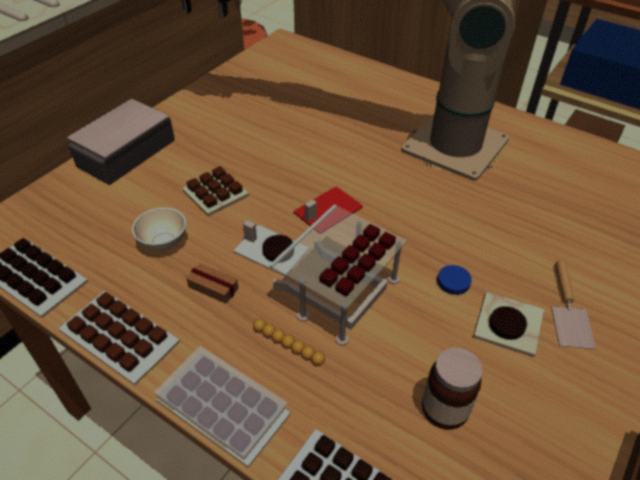

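The white tray sits at about (242,392) in top and the red look-alike at (320,380). The dark disc on its marble slab is at (283,169) and the blue one at (305,229). The dark disc and white tray fit the description. I'll confirm in a crop and refine the measurements.

Run:
```python
from h import *
a={}
for n in ["top","scene"]:
    im=cam(n);a[n]=im
    hsv=cv2.cvtColor(im["img"],cv2.COLOR_RGB2HSV)
    for t,z in (("disc",21),("base_disc",17),("tray",4),("bay",50),("gold_stick",12),("gift_box",15)):
        for d in ctrl.trace(n,t)[:3]:
            m=d["mask"].astype(np.uint8); 
            c=max(cv2.findContours(m,0,2)[0],key=cv2.contourArea)
            px=np.argwhere(m); mean=im["img"][m>0].mean(0).astype(int)
            # world-plane contour
            w=np.array([ray(im,(p[0][1],p[0][0]),z)[:2] for p in c],np.float32)
            r=cv2.minAreaRect(w)
            print(n,t,round(d["confidence"],2),mean,"rect c",np.round(r[0],1),"size",np.round(r[1],1),"ang",round(r[2],1),"cen",np.round(w.mean(0),1), "bb",px.min(0),px.max(0))
im=a["top"]["img"][:,:,::-1]
c1=cv2.resize(im[170:300,255:435],None,fx=4,fy=4,interpolation=2)
c2=cv2.resize(im[235:340,90:260],(720,445),interpolation=2)
cv2.imwrite("pics/c1.png",c1)
cv2.imwrite("pics/c2.png",cv2.resize(c2,(400,247)))
cv2.imwrite("pics/c3.png",cv2.resize(a["scene"]["img"][180:370,200:420,::-1],None,fx=3.4,fy=3.1,interpolation=2))
```

```text
top disc 0.95 [ 35  72 131] rect c [415.3 194.5] size [61.3 66.4] ang 0.2 cen [415.2 196.7] bb [291 214] [320 245]
top disc 0.73 [49 30 20] rect c [463.8 324.7] size [62. 67.] ang 0.2 cen [463.9 328.6] bb [268 154] [297 185]
top disc 0.16 [126 133 143] rect c [ 553.  -153.9] size [ 90.8 137.2] ang 4.2 cen [ 551.6 -155.4] bb [220 361] [264 424]
top base_disc 0.76 [46 26 18] rect c [ 553.9 -135.8] size [63.1 64.9] ang 0.1 cen [ 555.5 -132.8] bb [227 369] [256 399]
top tray 0.83 [126 134 145] rect c [ 555.8 -156.7] size [ 90.6 137. ] ang 3.8 cen [ 556.  -159.5] bb [220 361] [263 424]
top tray 0.68 [134  29  21] rect c [ 384.7 -126.5] size [ 90.9 131. ] ang 76.4 cen [ 382.5 -124.7] bb [287 353] [355 406]
top bay 0.59 [105  87  81] rect c [570.8  14. ] size [193.4 219.9] ang 87.7 cen [561.    3.7] bb [180 267] [283 361]
top gold_stick 0.9 [117  84   3] rect c [722.2  16.8] size [ 26.1 155.1] ang 1.2 cen [722.3  13.7] bb [160 279] [172 349]
top gift_box 0.97 [101  58  28] rect c [ 700.4 -185.9] size [50.8 95.2] ang 7.1 cen [ 704.7 -188.3] bb [162 384] [188 428]
top gift_box 0.25 [127 136 1
[... 594 characters left out ...]
] rect c [ 386.  -126.5] size [ 98.2 137.2] ang 74.6 cen [ 369.1 -131.3] bb [186 294] [225 362]
scene tray 0.64 [130 128 119] rect c [ 565.2 -190.1] size [146.7  80.1] ang 36.6 cen [ 563.1 -183.3] bb [220 235] [270 274]
scene bay 0.92 [96 77 66] rect c [553.9  10.7] size [222.2 283.2] ang 88.1 cen [555.5  19.9] bb [205 270] [345 406]
scene bay 0.38 [87 71 62] rect c [661.1 303.8] size [155.8  83.8] ang 14.7 cen [668.  305.5] bb [348 422] [429 481]
scene gold_stick 0.83 [129  90  37] rect c [723.   15.8] size [ 27.6 154.7] ang 1.1 cen [722.5  14.9] bb [318 253] [364 324]
scene gift_box 0.63 [87 52 32] rect c [ 701.2 -184.7] size [ 62.5 108.6] ang 6.9 cen [ 702.3 -183.3] bb [264 186] [302 238]
```

View pics/c1.png

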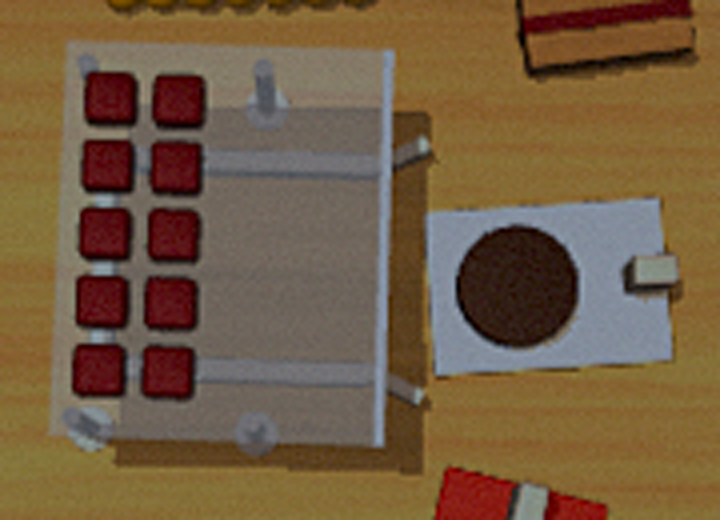

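View pics/c2.png

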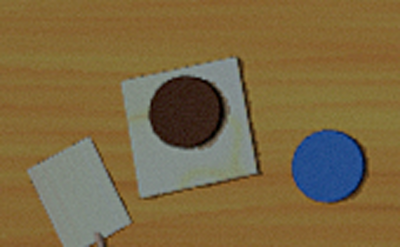

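View pics/c3.png

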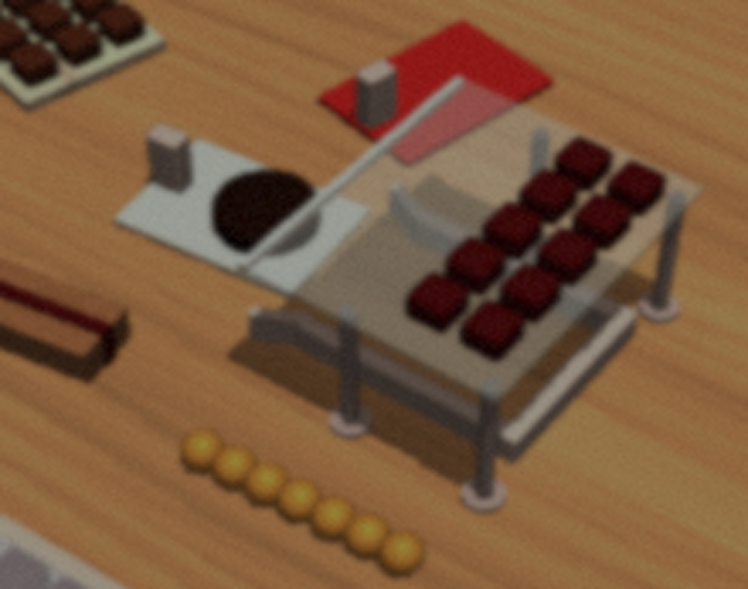

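Both crops confirm the choices. The loose disc is the dark one on the marble slab, and the tray is the white one with the aluminium fin. In c1 the tray corners are about (428,213), (436,376), (671,360), (660,198), the shelf front edge runs (390,52)–(378,445), and the flare tips are at (425,145) and (418,397). Next I'll turn these into poses.

```bash
cat >> h.py <<'E'
def go(x,y,z,yaw=None):
    """units in the current tool frame to reach a TCP position; turn units to reach yaw"""
    s=ctrl.read_state(); M=R.from_euler('xyz',s['tool_rot']).as_matrix()
    d=np.array([x,y,z])-s['eef_pos']; cur=s['tool_rot'][2]
    print('t',round(s['clock'],2),'pos',np.round(s['eef_pos'],1),'rot',np.round(s['tool_rot'],3),'q',np.round(s['qpos'],2))
    print('units',np.round(M.T@d/25,2), 'turn', None if yaw is None else round(-(yaw-cur)/0.08,2))
E
python3 - <<'E'
from h import *
im=cam("top")
P=lambda x,y,z: ray(im,(170+(y+.5)/4-.5,255+(x+.5)/4-.5),z)[:2]
c=[P(428,213,8),P(436,376,8),P(671,360,8),P(660,198,8)]
n=(c[0]+c[1])/2;t=(c[2]+c[3])/2;print("tray",np.round((n+t)/2,1),"len",np.linalg.norm(n-t),np.linalg.norm(c[0]-c[1]),"yaw",np.arctan2(*(n-t)[::-1]),"cornyaw",np.arctan2(*(c[0]-c[1])[::-1])+np.pi/2)
f=P(655,268,55);print("fin",f)
a,b=P(390,52,108),P(378,445,108);print("shelf",np.round((a+b)/2,1),np.linalg.norm(a-b),"yaw",np.arctan2(*(a-b)[::-1])+np.pi/2)
for nm,p,q in (("railup",(200,163),(380,167)),("raillo",(200,371),(380,374))):
    u,v=P(*p,24),P(*q,24);print(nm,np.round(u,1),np.round(v,1),"yaw",np.arctan2(*(u-v)[::-1]))
print("rods",[np.round(P(*p,0),1) for p in ((266,107),(90,430))], "mouth corner lo",P(388,378,24),P(388,165,24))
go(450,-250,231,1.6)
E
python3 -m crank '[[[0,0,0,-1],[0,0,0,-1],[0,0,0,-1],[0,0,0,-1],[0,0,0,-1],[0,0,0,-1],[0,0,0,-1],[0,0,0,-1],[0,0,0,-1],[0,0,0,-1],[0,0,0,-1],[0,0,0,-1]]]' -1
python3 - <<'E'
from h import *
go(450,-250,231,1.6)
E
```

```text
tray [ 555.6 -153.6] len 127.26992623916803 89.41635108712542 yaw 1.639939254815082 cornyaw 1.614677908302737
fin [ 559.60080434 -204.36406815]
shelf [563.4 -61. ] 199.04653270563148 yaw 1.5386300396552592
railup [620.5  36.1] [618.5 -61.5] yaw 1.549826456864192
raillo [507.5  35.1] [506.2 -61.3] yaw 1.5569820327159412
rods [array([656.4,   1. ]), array([477.1,  95.9])] mouth corner lo [504.02786578 -65.55609894] [619.5936339  -65.80930327]
t 2.05 pos [ 197.  -619.5  231.3] rot [-3.142 -0.     0.308] q [ 1.2   0.63  0.04  1.52 -0.03  1.   -0.02]
units [ 1.412e+01 -1.102e+01  1.000e-02] turn -16.15
clock: 3.05
eef_pos: [196.9, -619.5, 231.3]
tool_rot: [-3.142, 0.0, 1.272]
force: [-0.0, -0.1, 0.5]
width: 85.1
gripper_force: 0.0
t 3.05 pos [ 196.9 -619.5  231.3] rot [-3.142  0.     1.272] q [ 1.35  0.64 -0.22  1.51  0.16  1.01  0.79]
units [1.711e+01 5.320e+00 1.000e-02] turn -4.1
```

```bash
python3 -m crank '[[[0.9,0.4,0,-1],[1,0.3,0,-1],[1,0.2,0,-1],[1,0.2,0,-1],[1,0.2,0,0],[1,0.2,0,0],[1,0.2,0,0],[1,0.2,0,0],[1,0.2,0,0],[1,0.2,0,0],[1,0.2,0,0],[1,0.2,0,0]]]'
python3 - <<'E'
from h import *
go(464.5,325,130,1.6)
E
```

```text
clock: 4.05
eef_pos: [277.8, -327.9, 231.5]
tool_rot: [3.141, 0.001, 1.587]
force: [0.7, 0.3, -0.4]
width: 85.5
gripper_force: 0.0
t 4.05 pos [ 277.8 -327.9  231.5] rot [3.141e+00 1.000e-03 1.587e+00] q [ 1.08  0.33 -0.37  2.09  0.17  0.74  0.62]
units [25.99  7.9   4.05] turn -0.16
```

```bash
python3 -m crank '[[[0.9,1,0,0],[0.9,1,0,0],[0.9,1,0,0],[1,0.9,0,0],[1,0.9,0,0],[1,0.9,0,0],[1,0.9,0,0],[1,0.5,0,0],[1,0.4,0,0],[1,0,0,0],[1,0,0,0],[1,0,0,0]]]'
python3 -m crank '[[[1,0,0,0],[1,0,0,0],[1,0,0,0],[1,0,0,0],[1,0,0,0],[1,0,0,0],[1,0,0,0],[1,0,0.3,0],[1,0,0.4,0],[1,0,0.5,0],[1,0,0.6,0],[1,0,0.6,0]]]'
python3 - <<'E'
from h import *
go(464.5,325,130,1.6)
E
```

```text
clock: 5.05
eef_pos: [460.3, -32.1, 231.4]
tool_rot: [3.141, 0.0, 1.588]
force: [0.4, -0.1, 0.5]
width: 85.5
gripper_force: 0.0
clock: 6.05
eef_pos: [455.4, 267.9, 171.0]
tool_rot: [3.141, -0.0, 1.587]
force: [0.2, -0.4, -0.4]
width: 85.3
gripper_force: 0.0
t 6.05 pos [455.4 267.9 171. ] rot [ 3.141 -0.     1.587] q [-0.32  0.56 -0.39  1.91  0.31  0.73 -0.88]
units [2.28 0.4  1.64] turn -0.16
```

```bash
python3 -m crank '[[[0.76,0.13,0.55,0],[0.76,0.13,0.55,0],[0.76,0.13,0.55,-0.16],[0,0,0,0]]]'
python3 - <<'E'
from h import *
im=cam("wrist");save(im,"w1.png");print(np.round(im["extrinsics"],2).tolist())
for d in ctrl.trace("wrist","disc")[:2]:
    m=d["mask"].astype(np.uint8);c=max(cv2.findContours(m,0,1)[0],key=cv2.contourArea)
    for z in (30,12):
        w=np.array([ray(im,(p[0][1],p[0][0]),z)[:2] for p in c],np.float32)
        print(round(d["confidence"],2),im["img"][m>0].mean(0).astype(int),z,cv2.minEnclosingCircle(w),w.min(0),w.max(0))
go(464.5,325,8,1.6)
E
```

```text
clock: 6.38
eef_pos: [462.8, 328.0, 128.0]
tool_rot: [-3.14, -0.002, 1.605]
force: [0.3, 0.5, -0.1]
width: 85.0
gripper_force: 0.0
[[1.0, -0.03, -0.01, 461.72], [0.04, 0.97, 0.26, 392.49], [-0.0, -0.26, 0.97, 270.54], [0.0, 0.0, 0.0, 1.0]]
0.89 [15 31 66] 30 ((417.7467956542969, 212.75), 34.33741760253906) [389.0327  186.29109] [451.0555  245.06963]
0.89 [15 31 66] 12 ((414.4560546875, 199.3000030517578), 36.90694046020508) [383.59332 170.86116] [450.25732 234.03816]
0.83 [38 21 15] 30 ((465.53704833984375, 325.2378234863281), 33.531612396240234) [433.38367 292.07016] [498.24734 358.703  ]
0.83 [38 21 15] 12 ((465.82232666015625, 320.2054138183594), 36.040802001953125) [431.2631 284.5558] [500.98056 356.1748 ]
t 6.48 pos [463.5 324.1 129.5] rot [-3.141e+00  1.000e-03  1.602e+00] q [-0.43  0.66 -0.36  1.84  0.35  0.7  -0.96]
units [0.04 0.05 4.86] turn 0.02
```

View pics/w1.png

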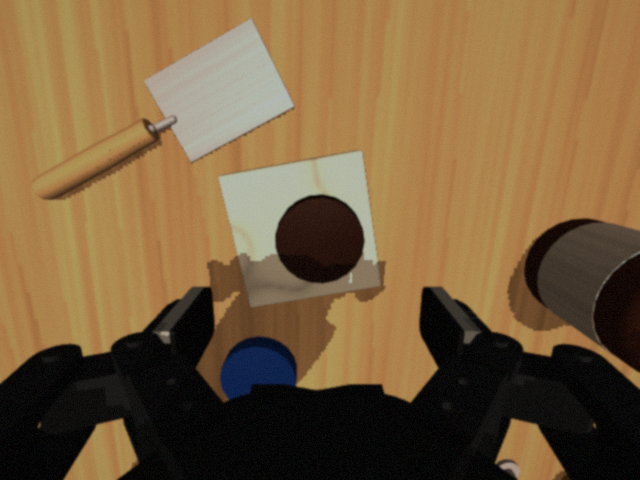

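The wrist picture shows the dark disc at (239,320) centred on the slab and the blue one at (372,258). The measured radius of 33.5 mm matches. Descending.

```bash
python3 -m crank '[[[0.04,0.08,0.8,0],[0,0,0.8,0],[0,0,0.8,0],[0,0,0.8,0],[0,0,0.6,0],[0,0,0.5,0],[0,0,0.3,0],[0,0,0.26,0],[0,0,0,0],[0,0,0,0]]]'
python3 -m crank '[[[0,0,0,0],[0,0,0,0],[0,0,0,0],[0,0,0,0],[0,0,0,0],[0,0,0,0],[0,0,0,0]]]' 1
python3 -m crank '[[[0,0,-0.1,0],[0,0,-0.3,0],[0,0,-0.5,0],[0,0,-0.8,0],[0,0,-1,0],[0,0,-1,0],[0,0,-1,0],[0,0,-1,0],[0,0,-1,0],[0,0,-1,0],[0,0,-0.6,0],[0,0,0,0]]]'
python3 - <<'E'
from h import *
go(554.5,-134,200,1.63)
E
```

```text
clock: 7.32
eef_pos: [466.2, 324.9, 8.9]
tool_rot: [3.141, -0.0, 1.6]
force: [0.5, 0.6, -0.0]
width: 85.1
gripper_force: 0.0
clock: 7.9
eef_pos: [466.4, 325.3, 9.8]
tool_rot: [3.14, -0.001, 1.6]
force: [-0.1, -1.0, 5.5]
width: 63.4
gripper_force: 65.9
clock: 8.9
eef_pos: [467.5, 326.5, 220.8]
tool_rot: [3.135, -0.004, 1.601]
force: [0.9, -0.0, -0.6]
width: 63.8
gripper_force: 65.9
t 8.9 pos [467.5 326.5 220.8] rot [ 3.135 -0.004  1.601] q [-0.38  0.55 -0.42  1.76  0.28  0.89 -0.9 ]
units [-18.52   2.93   0.77] turn -0.37
```

```bash
python3 -m crank '[[[-0.4,0.1,0,-0.37],[-0.7,0.2,0,0],[-1,0.3,0,0],[-1,0.3,0,0],[-1,0.3,0,0],[-1,0.3,0,0],[-1,0.3,0,0],[-1,0.3,0,0],[-1,0.3,0,0],[-1,0.3,0,0],[-1,0.2,0,0],[-1,0,0,0]]]'
python3 -m crank '[[[-1,0,0,0],[-1,0,0,0],[-1,0,0,0],[-1,0,0,0],[-1,0,0,0],[-1,0,0.3,0],[-0.7,0,0.5,0],[-0.4,0,0.5,0],[-0.2,0,0.3,0],[0,0,0,0]]]'
python3 - <<'E'
from h import *
im=cam("wrist");save(im,"w2.png")
s=ctrl.read_state()
for t,z in (("disc",s['eef_pos'][2]+20),("base_disc",26)):
  for d in ctrl.trace("wrist",t)[:2]:
    m=d["mask"].astype(np.uint8);c=max(cv2.findContours(m,0,1)[0],key=cv2.contourArea)
    w=np.array([ray(im,(p[0][1],p[0][0]),z)[:2] for p in c],np.float32)
    print(t,round(d["confidence"],2),np.round(d["position"]),cv2.minEnclosingCircle(w),w.min(0),w.max(0))
go(554.5,-134,60,1.63)
E
```

```text
clock: 9.9
eef_pos: [554.8, 50.7, 215.7]
tool_rot: [-3.142, -0.0, 1.63]
force: [0.6, 0.6, -1.1]
width: 63.6
gripper_force: 65.9
clock: 10.73
eef_pos: [563.4, -130.3, 173.3]
tool_rot: [-3.137, -0.001, 1.629]
force: [-0.1, 0.4, -1.1]
width: 63.4
gripper_force: 65.9
disc 0.83 [309. 316.] ((564.7388916015625, -128.75701904296875), 33.91685104370117) [ 533.07056 -162.58275] [595.8602  -94.84308]
base_disc 0.62 [212. 306.] ((554.5111694335938, -134.91268920898438), 32.55260467529297) [ 523.3743 -148.7786] [ 587.00464 -103.0033 ]
t 10.88 pos [ 565.6 -127.9  176.1] rot [ 3.141e+00 -1.000e-03  1.633e+00] q [ 0.43  0.62 -0.41  1.77  0.32  0.82 -0.06]
units [-0.22 -0.46  4.64] turn 0.03
```

View pics/w2.png

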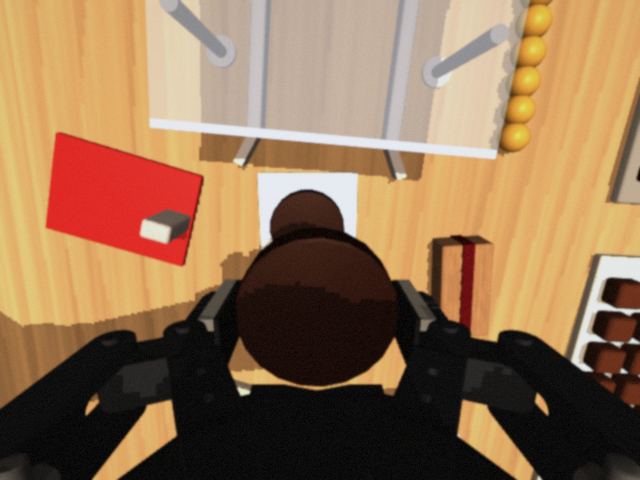

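The held disc sits at (309,316), centred between the fingers. The base disc shows beneath it at (212,306), and the red look-alike is off to the left.

```bash
python3 -m crank '[[[-0.1,-0.15,0.5,0],[-0.1,-0.15,0.8,0],[-0.1,-0.15,0.8,0],[0,0,0.8,0],[0,0,0.8,0],[0,0,0.6,0],[0,0,0.4,0],[0,0,0.2,0],[0,0,0,0],[0,0,0,0]]]'
python3 - <<'E'
from h import *
go(554.8,-135.5,27,1.63)
E
```

```text
clock: 11.72
eef_pos: [555.2, -137.7, 54.3]
tool_rot: [3.14, 0.0, 1.631]
force: [-0.3, -0.2, -0.6]
width: 63.5
gripper_force: 65.9
t 11.72 pos [ 555.2 -137.7   54.3] rot [3.14  0.    1.631] q [ 0.39  0.78 -0.31  1.87  0.42  0.55 -0.14]
units [ 0.09 -0.01  1.09] turn 0.01
```

```bash
python3 -m crank '[[[0.09,0,0.3,0],[0,0,0.4,0],[0,0,0.3,0],[0,0,0.08,0],[0,0,0,0],[0,0,0,0]]]'
python3 -m crank '[[[0,0,0.06,0],[0,0,0,0]]]'
python3 -m crank '[[[0,0,0.04,0],[0,0,0,0]]]'
```

```text
clock: 12.22
eef_pos: [554.2, -136.0, 26.3]
tool_rot: [-3.141, -0.0, 1.63]
force: [0.3, -0.3, -0.4]
width: 63.4
gripper_force: 65.9
clock: 12.38
eef_pos: [554.5, -136.0, 25.2]
tool_rot: [3.141, 0.0, 1.63]
force: [0.0, -0.6, -0.4]
width: 63.3
gripper_force: 65.9
clock: 12.55
eef_pos: [554.4, -136.0, 24.1]
tool_rot: [3.141, 0.0, 1.63]
force: [0.2, -0.0, -1.0]
width: 63.5
gripper_force: 65.9
```

```bash
python3 -m crank '[[[0,0,0.03,0],[0,0,0,0]]]'
python3 -m crank '[[[0,0,0.03,0],[0,0,0,0]]]'
python3 -m crank '[[[0,0,0.03,0],[0,0,0,0]]]'
```

```text
clock: 12.72
eef_pos: [554.5, -136.1, 23.9]
tool_rot: [3.141, 0.0, 1.63]
force: [-1.3, 0.7, 3.8]
width: 63.4
gripper_force: 66.3
clock: 12.88
eef_pos: [554.5, -136.1, 23.8]
tool_rot: [3.141, 0.001, 1.63]
force: [-1.8, -0.5, 11.2]
width: 63.6
gripper_force: 67.1
clock: 13.05
eef_pos: [554.5, -136.1, 23.8]
tool_rot: [3.141, 0.001, 1.63]
force: [-4.7, -0.2, 17.1]
width: 63.4
gripper_force: 67.8
```

Contact came at the predicted height. I'll ease off and release.

```bash
python3 -m crank '[[[0,0,-0.06,0],[0,0,0,0]]]'
python3 -m crank '[[[0,0,0,0],[0,0,0,0],[0,0,0,0],[0,0,0,0],[0,0,0,0],[0,0,0,0]]]' -1
python3 -m crank '[[[0,0,-0.2,0],[0,0,-0.4,0],[0,0,-0.8,0],[0,0,-1,0],[0,0,-1,0],[0,0,-1,0],[0,0,-1,0],[0,0,0,0],[0,0,0,0]]]'
python3 - <<'E'
from h import *
for n in ("wrist","top"):
  im=cam(n);save(im,n+"3.png")
  for t,z in (("disc",44),("base_disc",26)):
   for d in ctrl.trace(n,t)[:3]:
    m=d["mask"].astype(np.uint8);c=max(cv2.findContours(m,0,1)[0],key=cv2.contourArea)
    w=np.array([ray(im,(p[0][1],p[0][0]),z)[:2] for p in c],np.float32)
    print(n,t,round(d["confidence"],2),np.round(d["position"]),np.round(w.min(0)),np.round(w.max(0)),im["img"][m>0].mean(0).astype(int))
go(554.5,-134,60,1.63)
E
```

```text
clock: 13.22
eef_pos: [554.8, -136.1, 23.8]
tool_rot: [3.141, 0.0, 1.63]
force: [-0.4, 0.3, 7.6]
width: 62.9
gripper_force: 67.0
clock: 13.72
eef_pos: [554.3, -135.9, 23.2]
tool_rot: [-3.141, -0.0, 1.63]
force: [-0.8, 0.4, -0.7]
width: 85.2
gripper_force: 0.0
clock: 14.47
eef_pos: [555.5, -136.3, 160.7]
tool_rot: [3.138, 0.001, 1.63]
force: [0.2, -0.5, -0.7]
width: 85.5
gripper_force: 0.0
wrist disc 0.87 [230. 314.] [ 524. -169.] [ 588. -104.] [43 23 16]
wrist disc 0.2 [183. 310.] [ 547. -103.] [ 559. -102.] [36 33 36]
wrist base_disc 0.73 [186. 310.] [ 530. -117.] [ 573. -103.] [58 57 60]
top disc 0.71 [302. 229.] [385. 158.] [445. 223.] [ 38  76 135]
top disc 0.68 [246. 375.] [ 522. -142.] [ 577. -104.] [45 26 17]
top base_disc 0.48 [234. 309.] [463. -88.] [687. 115.] [110  91  85]
t 14.77 pos [ 553.7 -135.9  157.4] rot [-3.14e+00 -1.00e-03  1.63e+00] q [ 0.45  0.63 -0.4   1.81  0.34  0.77 -0.07]
units [0.07 0.04 3.89] turn 0.0
```

View pics/wrist3.png

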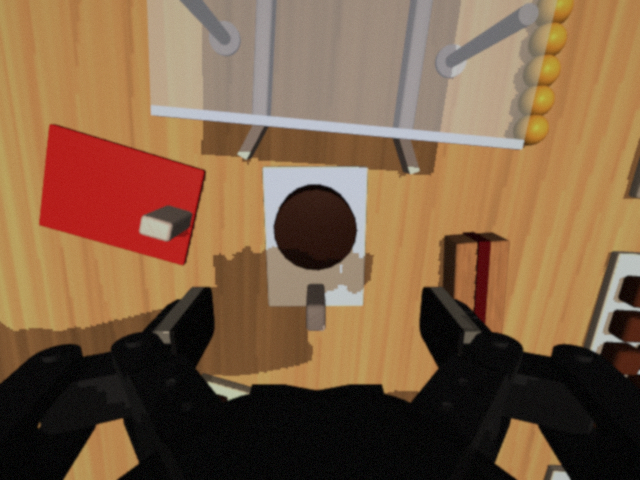

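The disc is neatly on the base disc, at (230,314). The moves have no tilt axis, so a tilt can only come from a pose out of reach. I'll go to the +y reach limit, where over-reaching should swing the fingertips toward +y, the bay's direction, and see whether the tilt sticks.

```bash
python3 -m crank '[[[0.3,0,-0.8,0],[0.6,-0.1,-0.8,0],[1,-0.2,-0.8,0],[1,-0.2,-0.8,0],[1,-0.2,-0.8,0],[1,-0.2,-0.8,0],[1,-0.2,0,0],[1,-0.3,0,0],[1,-0.3,0,0],[1,-0.4,0,0],[1,-0.5,0,0],[1,-0.5,0,0]]]' 1
python3 -m crank '[[[1,-0.6,0,0],[1,-0.6,0,0],[1,-0.6,0,0],[1,-0.6,0,0],[1,-0.6,0,0],[1,-0.6,0,0],[1,-0.6,0,0],[1,-0.6,0,0],[1,-0.6,0,0],[1,-0.6,0,0],[1,-0.6,0,0],[1,-0.6,0,0]]]'
python3 -m crank '[[[1,-0.8,0,0],[1,-0.8,0,0],[1,-0.8,0,0],[1,-0.8,0,0],[1,-0.8,0,0],[1,-0.8,0,0],[1,-0.8,0,0],[1,-0.8,0,0],[1,-0.8,0,0],[1,-0.8,0,0]]]'
python3 - <<'E'
from h import *
go(0,860,250,1.55)
E
```

```text
clock: 15.77
eef_pos: [459.8, 132.5, 277.7]
tool_rot: [-3.14, 0.0, 1.63]
force: [-0.1, 0.3, 0.6]
width: -0.2
gripper_force: 0.0
clock: 16.77
eef_pos: [262.2, 421.0, 277.7]
tool_rot: [-3.141, 0.001, 1.63]
force: [1.0, 0.6, -1.1]
width: 0.1
gripper_force: 0.0
clock: 17.6
eef_pos: [47.7, 658.6, 277.2]
tool_rot: [-3.142, 0.002, 1.63]
force: [0.3, -0.1, 0.2]
width: 0.2
gripper_force: 0.0
t 17.6 pos [ 47.7 658.6 277.2] rot [-3.142e+00  2.000e-03  1.630e+00] q [-1.23  0.65 -0.56  1.41  0.36  1.18 -1.77]
units [ 8.16 -1.42  1.08] turn 1.01
```

```bash
python3 -m crank '[[[1,-0.3,0,0.2],[1,-0.3,0,0.2],[1,-0.3,0,0.2],[1,-0.3,0,0.2],[1,-0.2,0,0.2],[1,0,0,0],[1,0,0,0],[1,0,0,0],[1,0,0,0],[1,0,0,0],[1,0,0,0],[1,0,0,0]]]'
python3 - <<'E'
from h import *
go(0,860,250,1.55)
E
```

```text
clock: 18.6
eef_pos: [10.7, 907.4, 257.4]
tool_rot: [-3.139, -0.028, 1.553]
force: [0.4, 0.1, -0.1]
width: 0.2
gripper_force: 0.0
t 18.6 pos [ 10.7 907.4 257.4] rot [-3.139 -0.028  1.553] q [-1.59  1.2   0.01  0.19 -0.01  1.72 -1.61]
units [-1.91 -0.39  0.25] turn 0.04
```

```bash
python3 -m crank '[[[1,0,0,0],[1,0,0,0],[1,0,0,0],[1,0,0,0]]]'
python3 - <<'E'
from h import *
s=ctrl.read_state();print(R.from_euler('xyz',s['tool_rot']).as_matrix()[:,2].round(3))
go(0,860,250,1.55)
E
python3 -m crank '[[[-0.8,0,0,0],[-0.8,0,0,0],[0,0,0,0]]]'
```

```text
clock: 18.93
eef_pos: [14.4, 938.0, 249.0]
tool_rot: [3.141, -0.106, 1.55]
force: [1.1, 0.0, 0.1]
width: 0.2
gripper_force: 0.0
[ 0.002  0.105 -0.994]
t 18.93 pos [ 14.4 938.  249. ] rot [ 3.141 -0.106  1.55 ] q [-1.63  1.24  0.67  0.19 -0.64  1.65 -1.54]
units [-3.11 -0.51 -0.37] turn 0.0
clock: 19.18
eef_pos: [16.3, 900.2, 240.9]
tool_rot: [-3.14, -0.088, 1.539]
force: [2.8, -1.4, -1.4]
width: -0.2
gripper_force: 0.0
```

```bash
python3 -m crank '[[[-1,0,0,0],[-1,0,0,0],[-1,0,0,0],[0,0,0,0]]]'
python3 - <<'E'
from h import *
go(0,860,250,1.55)
E
```

```text
clock: 19.52
eef_pos: [11.7, 827.4, 237.6]
tool_rot: [-3.138, -0.097, 1.545]
force: [1.1, 0.9, -0.3]
width: 0.0
gripper_force: 0.0
t 19.52 pos [ 11.7 827.4 237.6] rot [-3.138 -0.097  1.545] q [-1.85  0.95  0.69  1.01 -0.59  1.26 -1.28]
units [ 1.33 -0.5  -0.37] turn -0.06
```

The tilt sticks (0.10 rad, tips toward +y), so I'll build up more of it.

```bash
python3 -m crank '[[[1,-0.1,0,0],[1,-0.1,0,0],[1,-0.1,0,0],[1,-0.1,0.1,0],[1,0,0.1,0],[1,0,0.1,0],[1,0,0.1,0],[1,0,0.2,0],[1,0,0.2,0],[1,0,0.2,0],[1,0,0.3,0],[1,0,0.3,0]]]'
python3 - <<'E'
from h import *
go(0,860,250,1.55)
E
```

```text
clock: 20.52
eef_pos: [8.9, 996.6, 206.8]
tool_rot: [-3.14, -0.237, 1.548]
force: [-0.7, -0.4, 0.9]
width: 0.1
gripper_force: 0.0
t 20.52 pos [  8.9 996.6 206.8] rot [-3.14  -0.237  1.548] q [-1.65  1.33  1.12  0.18 -1.1   1.5  -1.51]
units [-4.91 -0.24 -2.96] turn -0.02
```

```bash
python3 -m crank '[[[1,0,0.2,0],[1,0,0.2,0],[1,0,0.2,0],[1,0,0.2,0],[1,0,0.2,0],[1,0,0.2,0],[1,0,0.2,0],[1,0,0.2,0],[1,0,0.2,0],[1,0,0.2,0],[1,0,0.3,0],[1,0,0.3,0]]]'
python3 - <<'E'
from h import *
go(0,860,250,1.55)
E
```

```text
clock: 21.52
eef_pos: [12.2, 1074.7, 200.0]
tool_rot: [-3.135, -0.454, 1.547]
force: [-0.6, 0.3, -0.2]
width: 0.0
gripper_force: 0.0
t 21.52 pos [  12.2 1074.7  200. ] rot [-3.135 -0.454  1.547] q [-1.65  1.36  1.09  0.18 -1.1   1.24 -1.5 ]
units [-6.85 -0.32 -5.56] turn -0.03
```

```bash
python3 -m crank '[[[1,0,0.2,0],[1,0,0.2,0],[1,0,0.2,0],[1,0,0.2,0],[1,0,0.2,0],[1,0,0.2,0],[1,0,0.2,0],[1,0,0.2,0],[1,0,0.2,0],[1,0,0.2,0],[1,0,0.2,0],[1,0,0.2,0]]]'
python3 - <<'E'
from h import *
go(0,860,250,1.55)
E
```

```text
clock: 22.52
eef_pos: [15.8, 1130.7, 259.6]
tool_rot: [-3.133, -0.658, 1.545]
force: [0.0, 0.1, 0.4]
width: 0.0
gripper_force: 0.0
t 22.52 pos [  15.8 1130.7  259.6] rot [-3.133 -0.658  1.545] q [-1.65  1.33  1.08  0.19 -1.1   1.06 -1.49]
units [-8.81 -0.41 -6.32] turn -0.06
```

Tilt is now 0.658 rad, enough for a tilted grip and for the final push under the shelf. Now I'll fly back, with rows worked out per leg.

```bash
cat >> h.py <<'E'
def legs(*pts):
    s=ctrl.read_state(); M=R.from_euler('xyz',s['tool_rot']).as_matrix(); p=np.array(s['eef_pos'])
    for q in pts:
        u=M.T@(np.array(q)-p)/25; n=int(np.ceil(max(abs(u).max(),np.linalg.norm(u)/1.6))); print(q,n,'rows of',np.round(u/n,2)); p=np.array(q)
E
python3 - <<'E'
from h import *
legs((250,650,265),(500,150,265),(556,-300,230))
E
```

```text
(250, 650, 265) 15 rows of [-0.99  0.65 -0.79]
(500, 150, 265) 16 rows of [-0.98  0.65 -0.76]
(556, -300, 230) 16 rows of [-0.94  0.16 -0.62]
```

```bash
python3 -m crank '[[[-0.9,0.6,-0.7,0],[-0.9,0.6,-0.7,0],[-0.9,0.6,-0.7,0],[-0.9,0.6,-0.7,0],[-0.9,0.6,-0.7,0],[-0.9,0.6,-0.7,0],[-0.9,0.6,-0.7,0],[-0.9,0.6,-0.7,0],[-0.9,0.6,-0.7,0],[-0.9,0.6,-0.7,0],[-0.9,0.6,-0.7,0],[-0.9,0.6,-0.7,0]]]' -1
python3 - <<'E'
from h import *
go(0,0,0)
legs((250,650,265),(500,150,265),(556,-300,230))
E
```

```text
clock: 23.52
eef_pos: [179.7, 813.4, 264.3]
tool_rot: [-3.131, -0.668, 1.541]
force: [1.1, 0.5, -0.9]
width: 85.5
gripper_force: 0.0
t 23.52 pos [179.7 813.4 264.3] rot [-3.131 -0.668  1.541] q [-1.53  0.66  0.33  1.65 -1.09  0.39 -0.41]
units [-32.25  -6.33 -11.91] turn None
(250, 650, 265) 6 rows of [-0.84  0.49 -0.67]
(500, 150, 265) 16 rows of [-0.97  0.65 -0.77]
(556, -300, 230) 15 rows of [-1.    0.18 -0.67]
```

Run:
```python
from h import *
legs((420,620,265),(600,250,265),(556,-300,230))
```

```text
(420, 620, 265) 10 rows of [-0.58  0.98 -0.47]
(600, 250, 265) 12 rows of [-0.95  0.63 -0.76]
(556, -300, 230) 19 rows of [-0.96 -0.06 -0.66]
```

```bash
python3 -m crank '[[[-0.58,0.98,-0.47,0],[-0.58,0.98,-0.47,0],[-0.58,0.98,-0.47,0],[-0.58,0.98,-0.47,0],[-0.58,0.98,-0.47,0],[-0.58,0.98,-0.47,0],[-0.58,0.98,-0.47,0],[-0.58,0.98,-0.47,0],[-0.58,0.98,-0.47,0],[-0.58,0.98,-0.47,0]]]'
python3 - <<'E'
from h import *
go(0,0,0)
legs((600,250,265),(556,-300,230))
E
```

```text
clock: 24.35
eef_pos: [421.7, 621.1, 264.4]
tool_rot: [-3.131, -0.668, 1.539]
force: [-0.3, 0.4, -0.6]
width: 85.2
gripper_force: 0.0
t 24.35 pos [421.7 621.1 264.4] rot [-3.131 -0.668  1.539] q [-0.85  0.58  0.05  1.76 -1.07  0.53  0.04]
units [-26.47 -16.15  -7.23] turn None
(600, 250, 265) 12 rows of [-0.95  0.63 -0.76]
(556, -300, 230) 19 rows of [-0.96 -0.06 -0.66]
```

```bash
python3 -m crank '[[[-0.95,0.63,-0.76,0],[-0.95,0.63,-0.76,0],[-0.95,0.63,-0.76,0],[-0.95,0.63,-0.76,0],[-0.95,0.63,-0.76,0],[-0.95,0.63,-0.76,0]]]'
python3 - <<'E'
from h import *
go(0,0,0)
legs((600,250,265),(556,-300,230))
E
```

```text
clock: 24.85
eef_pos: [511.1, 435.9, 264.7]
tool_rot: [-3.131, -0.667, 1.54]
force: [0.8, 0.7, 0.5]
width: 85.4
gripper_force: 0.0
t 24.85 pos [511.1 435.9 264.7] rot [-3.131 -0.667  1.54 ] q [-0.49  0.54  0.04  1.84 -1.04  0.72  0.32]
units [-20.74 -19.92  -2.65] turn None
(600, 250, 265) 6 rows of [-0.96  0.62 -0.76]
(556, -300, 230) 19 rows of [-0.96 -0.06 -0.66]
```

Tilt is holding and the joints are within range. Continuing.

```bash
python3 -m crank '[[[-0.96,0.62,-0.76,0],[-0.96,0.62,-0.76,0],[-0.96,0.62,-0.76,0],[-0.96,0.62,-0.76,0],[-0.96,0.62,-0.76,0],[-0.96,0.62,-0.76,0],[-0.96,-0.06,-0.66,0],[-0.96,-0.06,-0.66,0],[-0.96,-0.06,-0.66,0],[-0.96,-0.06,-0.66,0],[-0.96,-0.06,-0.66,0],[-0.96,-0.06,-0.66,0]]]'
python3 - <<'E'
from h import *
go(0,0,0)
legs((556,-300,230))
E
```

```text
clock: 25.85
eef_pos: [585.5, 76.0, 252.8]
tool_rot: [-3.131, -0.666, 1.54]
force: [0.8, 0.1, 0.1]
width: 85.1
gripper_force: 0.0
t 25.85 pos [585.5  76.  252.8] rot [-3.131 -0.666  1.54 ] q [ 0.08  0.62  0.17  1.72 -0.84  1.15  0.7 ]
units [ -9.21 -23.25   5.87] turn None
(556, -300, 230) 13 rows of [-0.95 -0.06 -0.66]
```

```bash
python3 -m crank '[[[-0.96,-0.06,-0.66,0],[-0.96,-0.06,-0.66,0],[-0.96,-0.06,-0.66,0],[-0.96,-0.06,-0.66,0],[-0.96,-0.06,-0.66,0],[-0.96,-0.06,-0.66,0],[-0.96,-0.06,-0.66,0],[-0.96,-0.06,-0.66,0],[-0.96,-0.06,-0.66,0],[-0.96,-0.06,-0.66,0],[-0.96,-0.06,-0.66,0],[-0.96,-0.06,-0.66,0]]]'
python3 - <<'E'
from h import *
im=cam("top")
print([(round(d["confidence"],2),np.round(d["position"]),np.round(ray(im,d["position"],42),1)) for d in ctrl.place_of("top","tray_fin")])
im=cam("wrist");save(im,"w4.png")
print([(round(d["confidence"],2),np.round(d["position"]),np.round(ray(im,d["position"],42),1)) for d in ctrl.place_of("wrist","tray_fin")])
for d in ctrl.trace("wrist","tray")[:2]:
    m=d["mask"];print(im["img"][m].mean(0).astype(int),np.round(d["position"]))
go(0,0,0)
legs((558,-275,124),(559.5,-194.4,19))
E
```

```text
clock: 26.85
eef_pos: [558.8, -272.2, 230.2]
tool_rot: [-3.13, -0.666, 1.539]
force: [1.1, -0.1, -0.2]
width: 85.4
gripper_force: 0.0
[(0.89, array([235., 420.]), array([ 563.9, -210.2,   42. ])), (0.79, array([297., 388.]), array([ 433.6, -139.9,   42. ]))]
[(0.73, array([267., 317.]), array([ 558.4, -206.4,   42. ])), (0.65, array([216., 203.]), array([ 434.9, -143.3,   42. ]))]
[160  36  31] [221. 171.]
[168 170 174] [258. 317.]
t 27.1 pos [ 559.1 -270.   230.2] rot [-3.13  -0.667  1.54 ] q [ 0.55  0.85  0.26  1.3  -0.66  1.55  0.95]
units [  2.23 -22.53  13.74] turn None
(558, -275, 124) 4 rows of [-0.7 -0.   0.8]
(559.5, -194.4, 19) 6 rows of [-0.01  0.    0.88]
```

View pics/w4.png

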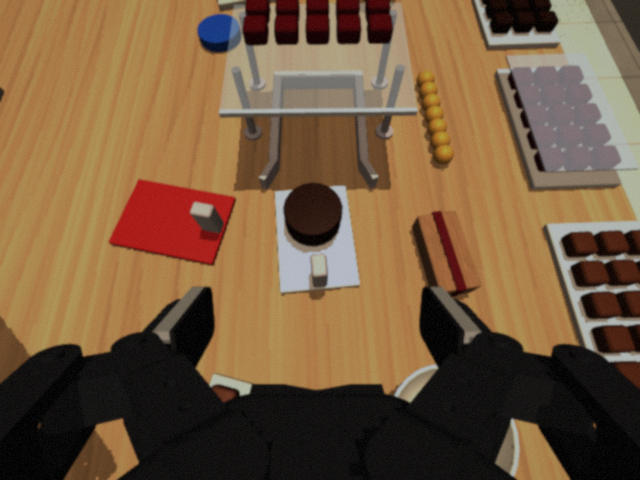

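The tilted wrist view shows the white tray and its fin at (267,317), the stack at (213,313), and the bay straight ahead. Approaching the fin.

```bash
python3 -m crank '[[[-0.7,0,0.8,0],[-0.7,0,0.8,0],[-0.7,0,0.8,0],[-0.7,0,0.8,0],[0,0,0.88,0],[0,0,0.88,0],[0,0,0.8,0],[0,0,0.5,0],[0,0,0,0],[0,0,0,0]]]'
python3 - <<'E'
from h import *
im=cam("wrist")
print([(round(d["confidence"],2),np.round(ray(im,d["position"],42),1)) for d in ctrl.place_of("wrist","tray_fin")])
go(559.5,-194.4,20)
E
```

```text
clock: 27.93
eef_pos: [558.6, -227.6, 64.2]
tool_rot: [-3.129, -0.667, 1.541]
force: [-0.3, -0.0, -0.0]
width: 85.0
gripper_force: 0.0
[(0.73, array([ 435. , -142.5,   42. ]))]
t 28.03 pos [ 558.9 -229.8   64.9] rot [-3.131 -0.665  1.54 ] q [ 0.52  1.02  0.22  1.46 -0.73  1.26  1.1 ]
units [0.01 0.01 2.29] turn None
```

```bash
python3 -m crank '[[[0,0,0.6,0],[0,0,0.6,0],[0,0,0.5,0],[0,0,0.4,0],[0,0,0.19,0],[0,0,0,0],[0,0,0,0]]]'
python3 -m crank '[[[0,0,0,0],[0,0,0,0],[0,0,0,0],[0,0,0,0],[0,0,0,0],[0,0,0,0],[0,0,0,0],[0,0,0,0],[0,0,0,0],[0,0,0,0]]]' 1
python3 - <<'E'
from h import *
im=cam("top")
for d in ctrl.trace("top","tray")[:3]:
    m=d["mask"].astype(np.uint8);c=max(cv2.findContours(m,0,1)[0],key=cv2.contourArea)
    w=np.array([ray(im,(p[0][1],p[0][0]),8)[:2] for p in c],np.float32)
    print(np.round(d["position"]),cv2.minAreaRect(w),w.min(0),w.max(0))
go(559.5,-194.4,20)
E
```

```text
clock: 28.62
eef_pos: [558.7, -193.6, 19.0]
tool_rot: [-3.129, -0.666, 1.539]
force: [0.8, -0.5, -0.5]
width: 85.4
gripper_force: 0.0
clock: 29.45
eef_pos: [558.5, -193.0, 19.3]
tool_rot: [-3.129, -0.668, 1.539]
force: [-2.7, -0.7, 6.1]
width: 15.4
gripper_force: 59.2
[242. 403.] ((558.4473266601562, -154.05007934570312), (92.14998626708984, 130.72781372070312), 0.16289514303207397) [ 512.2907  -219.38951] [604.6104  -88.72438]
[320. 380.] ((384.0781555175781, -125.88452911376953), (90.37545013427734, 130.03179931640625), 76.3283462524414) [ 314.6548  -182.58893] [456.06366 -68.63024]
t 29.55 pos [ 558.5 -193.    19.3] rot [-3.129 -0.668  1.539] q [ 0.49  1.06  0.19  1.53 -0.78  1.15  1.13]
units [-0.03  0.04 -0.06] turn None
```

Gripped, and the tray has swung parallel to the bay. Sliding it in gently.

Run:
```python
from h import *
s=ctrl.read_state();M=R.from_euler('xyz',s['tool_rot']).as_matrix();print(np.round(M.T@np.array([[3,20,0],[3,110,0],[0,0,1]]).T/25,3))
```

```text
[[ 0.631  3.456  0.025]
 [ 0.101  0.016 -0.   ]
 [ 0.496  2.725 -0.031]]
```

```bash
python3 -m crank '[[[0.08,0.02,0.063,0],[0.16,0.03,0.126,0],[0.2,0.03,0.158,0],[0.2,0.02,0.158,0],[0.3,0,0.236,0],[0.3,0,0.236,0],[0.3,0,0.236,0],[0.3,0,0.236,0],[0.3,0,0.236,0],[0.2,0,0.158,0],[0.1,0,0.079,0],[0,0,0,0]]]'
python3 - <<'E'
from h import *
im=cam("top")
for d in ctrl.trace("top","tray")[:3]:
    m=d["mask"].astype(np.uint8);c=max(cv2.findContours(m,0,1)[0],key=cv2.contourArea)
    w=np.array([ray(im,(p[0][1],p[0][0]),8)[:2] for p in c],np.float32)
    print(np.round(d["position"]),w.min(0),w.max(0))
go(564,-64,19)
E
```

```text
clock: 30.55
eef_pos: [564.0, -115.7, 19.2]
tool_rot: [-3.132, -0.666, 1.54]
force: [1.9, -1.8, 4.6]
width: 15.1
gripper_force: 58.8
[318. 378.] [ 312.60825 -182.62106] [456.0787  -68.61972]
[240. 374.] [ 518.6644  -141.16698] [606.7072  -66.92783]
t 30.65 pos [ 564.  -115.7   19.2] rot [-3.131 -0.667  1.54 ] q [ 0.41  1.02  0.15  1.65 -0.84  1.04  1.13]
units [ 1.62 -0.05  1.28] turn None
```

```bash
python3 -m crank '[[[0.1,0,0.079,0],[0.2,0,0.158,0],[0.25,0,0.197,0],[0.25,0,0.197,0],[0.25,0,0.197,0],[0.2,0,0.158,0],[0.1,0,0.079,0],[0,0,0,0]]]'
python3 - <<'E'
from h import *
go(564,-64,19)
im=cam("scene");cv2.imwrite("pics/s5.png",cv2.resize(im["img"][150:360,190:430,::-1],None,fx=2.8,fy=2.8,interpolation=2))
E
```

```text
clock: 31.32
eef_pos: [564.7, -73.1, 19.2]
tool_rot: [-3.131, -0.666, 1.54]
force: [0.6, -3.3, 5.7]
width: 15.4
gripper_force: 59.2
t 31.32 pos [564.7 -73.1  19.2] rot [-3.131 -0.666  1.54 ] q [ 0.36  1.    0.12  1.71 -0.88  0.99  1.13]
units [ 0.28 -0.04  0.23] turn None
```

View pics/s5.png

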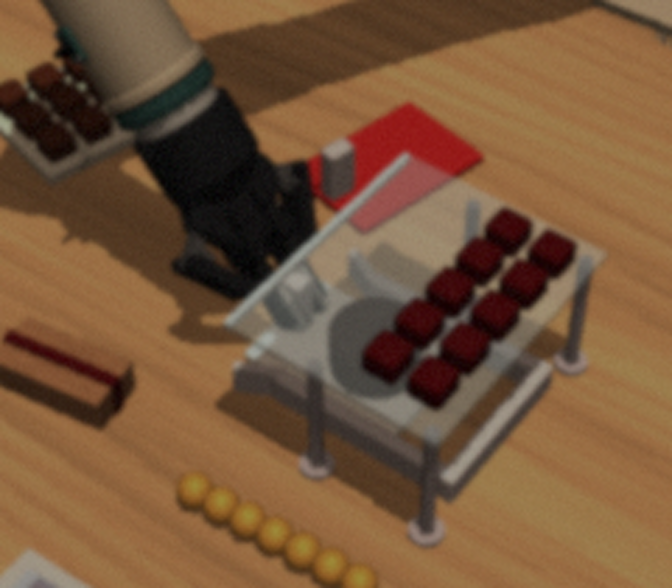

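The picture shows the fin gripped just before the shelf edge at (290,290), with the stack under the shelf at (370,345) and intact. The hand would soon meet the shelf, so I'll release with a partial opening (the flares are close), back off, shut the fingers and push the fin from behind.

```bash
python3 -m crank '[[[0,0,0,0],[0,0,0,0],[0,0,0,0],[0,0,0,0]]]' 0.4
python3 -m crank '[[[0,0,-0.3,0],[0,0,-0.6,0],[0,0,-0.8,0],[0,0,-0.8,0],[0,0,-0.5,0],[0,0,0,0]]]'
python3 - <<'E'
from h import *
go(564.7,-122,60)
legs((565,-122,60),(565,-120,17),(567,-61,17))
E
```

```text
clock: 31.7
eef_pos: [563.4, -72.3, 18.2]
tool_rot: [-3.127, -0.667, 1.538]
force: [0.9, -0.6, 0.0]
width: 25.5
gripper_force: 0.0
clock: 32.2
eef_pos: [564.5, -122.4, 79.4]
tool_rot: [-3.133, -0.663, 1.539]
force: [0.7, -0.1, -0.3]
width: 25.7
gripper_force: 0.0
t 32.2 pos [ 564.5 -122.4   79.4] rot [-3.133 -0.663  1.539] q [ 0.4   0.93  0.17  1.65 -0.81  1.12  1.07]
units [-0.47  0.01  0.62] turn None
(565, -122, 60) 1 rows of [-0.46  0.02  0.62]
(565, -120, 17) 2 rows of [-0.5  0.   0.7]
(567, -61, 17) 2 rows of [0.93 0.01 0.73]
```

```bash
python3 -m crank '[[[0,0,0,0],[0,0,0,0],[0,0,0,0],[0,0,0,0],[0,0,0,0]]]' 1
python3 -m crank '[[[-0.36,0,0.5,0],[-0.36,0,0.5,0],[-0.36,0.02,0.5,0],[-0.36,0,0.5,0],[0,0,0,0],[0,0,0,0]]]'
python3 - <<'E'
from h import *
im=cam("wrist")
print([(round(d["confidence"],2),np.round(ray(im,d["position"],42),1)) for d in ctrl.place_of("wrist","tray_fin")])
go(565,-106,17); legs((565,-106,17),(566.5,-57,17))
E
```

```text
clock: 32.62
eef_pos: [563.2, -118.2, 77.1]
tool_rot: [-3.128, -0.668, 1.539]
force: [-0.5, -1.1, 0.4]
width: -0.3
gripper_force: 0.0
clock: 33.12
eef_pos: [562.4, -115.8, 14.5]
tool_rot: [-3.125, -0.669, 1.537]
force: [-0.2, -0.5, 1.0]
width: 0.2
gripper_force: 0.0
[(0.94, array([564.4, -86.4,  42. ]))]
t 33.22 pos [ 563.6 -116.5   16.1] rot [-3.129 -0.667  1.539] q [ 0.41  1.03  0.15  1.65 -0.84  1.04  1.13]
units [0.35 0.05 0.23] turn None
(565, -106, 17) 1 rows of [0.35 0.05 0.23]
(566.5, -57, 17) 2 rows of [0.77 0.01 0.61]
```

```bash
python3 -m crank '[[[0.15,0.05,0.1,0],[0.15,0,0.118,0],[0.12,0,0.094,0],[0.12,0,0.094,0],[0.15,0,0.118,0],[0.15,0,0.118,0],[0.15,0,0.118,0],[0.15,0,0.118,0],[0.15,0,0.118,0],[0.15,0,0.118,0],[0.1,0,0.079,0],[0,0,0,0]]]'
python3 - <<'E'
from h import *
im=cam("wrist")
print([(round(d["confidence"],2),np.round(ray(im,d["position"],42),1)) for d in ctrl.place_of("wrist","tray_fin")])
go(566.5,-57,17)
E
```

```text
clock: 34.22
eef_pos: [565.7, -66.0, 16.5]
tool_rot: [-3.128, -0.669, 1.54]
force: [-0.1, 0.4, -0.1]
width: -0.1
gripper_force: 0.0
[]
t 34.32 pos [565.5 -66.4  16.4] rot [-3.128 -0.669  1.539] q [ 0.35  1.01  0.12  1.71 -0.89  0.98  1.12]
units [0.31 0.03 0.22] turn None
```

```bash
python3 -m crank '[[[0.08,0.01,0.063,0],[0.08,0,0.063,0],[0.04,0,0.031,0]]]'
python3 -m crank '[[[0.05,0,0.039,0],[0.05,0,0.039,0]]]'
python3 - <<'E'
from h import *
im=cam("scene")
for t,z in(("tray_fin",42),("tray",0),("bay_stop",12)):print(t,[(round(d["confidence"],2),np.round(ray(im,d["position"],z),1)) for d in ctrl.place_of("scene",t)])
cv2.imwrite("pics/s6.png",cv2.resize(im["img"][180:360,220:420,::-1],None,fx=3.3,fy=3.3,interpolation=2))
E
```

```text
clock: 34.57
eef_pos: [566.3, -61.5, 16.3]
tool_rot: [-3.129, -0.666, 1.539]
force: [0.2, -1.5, -0.1]
width: -0.2
gripper_force: 1.0
clock: 34.73
eef_pos: [566.3, -58.4, 16.3]
tool_rot: [-3.129, -0.666, 1.539]
force: [-0.9, -2.7, -0.7]
width: 0.1
gripper_force: 0.9
tray_fin [(0.69, array([ 438.1, -140.9,   42. ]))]
tray [(0.89, array([ 382.2, -124.8,    0. ])), (0.55, array([569.3,  11.6,   0. ]))]
bay_stop []
```

View pics/s6.png

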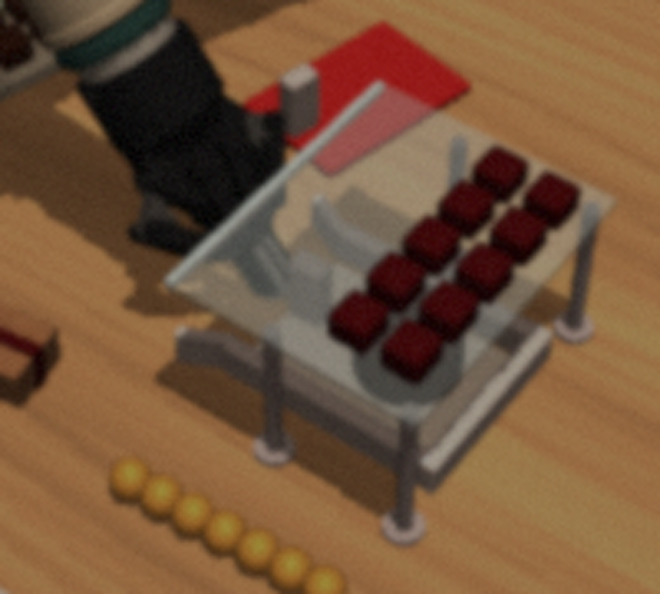

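The fingertips are pushing the fin at (305,285), the stack is still whole, and the nose is close to the stop bar. Small steps until the force jumps.

```bash
for i in 1; do python3 -m crank '[[[0.05,0,0.039,0],[0.05,0,0.039,0]]]'; done
python3 -m crank '[[[0.05,0,0.039,0],[0.05,0,0.039,0]]]'
python3 -m crank '[[[0.05,0,0.039,0],[0.03,0,0.024,0]]]'
```

```text
clock: 35.1
eef_pos: [566.5, -55.8, 16.4]
tool_rot: [-3.129, -0.666, 1.539]
force: [-1.8, -8.2, 3.2]
width: 0.0
gripper_force: 4.2
clock: 35.27
eef_pos: [566.6, -55.7, 16.4]
tool_rot: [-3.13, -0.661, 1.538]
force: [-3.2, -12.5, 7.2]
width: -0.1
gripper_force: 6.3
clock: 35.43
eef_pos: [566.6, -55.6, 16.4]
tool_rot: [-3.131, -0.658, 1.537]
force: [-4.6, -15.0, 9.2]
width: 0.5
gripper_force: 8.0
```

```bash
python3 -m crank '[[[-0.1,0,-0.079,0],[-0.2,0,-0.158,0],[-0.4,0,-0.3,0],[-0.8,0,-0.63,0],[-1,0,-0.8,0],[-1,0,-0.8,0],[-1,0,-0.8,0],[-1,0,-1,0],[0,0,-1,0],[0,0,-1,0],[0,0,-1,0],[0,0,0,0]]]'
python3 - <<'E'
from h import *
for n in ("wrist","scene","top"):
  im=cam(n)
  for t,z in(("tray_fin",42),("tray",0),("bay_stop",12),("disc",26),("base_disc",8),("bay",0),("shelf_edge",105),("gold_stick",0),("gift_box",0)):print(n,t,[(round(d["confidence"],2),np.round(ray(im,d["position"],z)[:2],1).tolist()) for d in ctrl.place_of(n,t)])
  if n=="wrist":
    save(im,"w7full.png"); 
  if n=="top": b=cv2.resize(im["img"][170:300,255:385,::-1],(390,390),interpolation=2)
w=cv2.imread("pics/w7full.png");cv2.imwrite("pics/f7.png",np.hstack([cv2.resize(w[0:300,160:480],(410,390)),b]))
go(0,0,0)
E
```

```text
clock: 36.43
eef_pos: [562.5, -279.9, 83.1]
tool_rot: [-3.135, -0.661, 1.539]
force: [0.3, -1.0, 1.3]
width: 0.1
gripper_force: 0.0
wrist tray_fin [(0.75, [434.3, -141.4]), (0.7, [561.4, -38.1])]
wrist tray [(0.71, [383.8, -129.2]), (0.65, [563.9, 14.4]), (0.21, [699.8, -185.8])]
wrist bay_stop []
wrist disc []
wrist base_disc [(0.72, [565.7, 37.5])]
wrist bay []
wrist shelf_edge []
wrist gold_stick [(0.9, [725.2, 18.3])]
wrist gift_box [(0.93, [700.7, -184.9]), (0.7, [723.7, 12.3])]
scene tray_fin [(0.97, [430.8, -144.2])]
scene tray [(0.76, [385.3, -131.4])]
scene bay_stop [(0.71, [558.4, 71.8])]
scene disc [(0.76, [430.9, 198.9])]
scene base_disc []
scene bay [(0.75, [566.7, -56.2])]
scene shelf_edge [(0.55, [572.5, -61.9])]
scene gold_stick [(0.58, [724.2, 14.1])]
scene gift_box [(0.74, [709.4, -190.1])]
top tray_fin [(0.84, [437.7, -144.5])]
top tray [(0.66, [385.3, -124.1])]
top bay_stop []
top disc [(0.77, [418.1, 191.7])]
top base_disc []
top bay [(0.95, [562.3, -61.6])]
top shelf_edge [(0.71, [557.9, -64.6])]
top gold_stick [(0.98, [724.8, 9.4])]
top gift_box [(0.55, [696.2, -188.9])]
t 37.93 pos [ 561.8 -274.4   80.1] rot [-3.129 -0.667  1.539] q [ 0.57  1.04  0.23  1.35 -0.7   1.35  1.07]
units [  6.08 -22.7    9.15] turn None
```

View pics/f7.png

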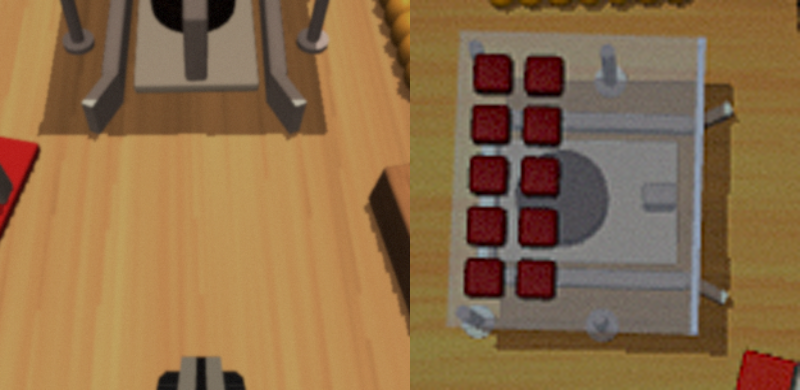

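The tray's tail measures about y = -48 mm. The rods put the mouth at -56.5 mm, so the tray is at bay x ≈ 73 mm, against the stop. The force jump with no further motion agrees. The stack shows as a single circle at (565,197), seated and neat, and the robot is clear. Handing in.

```bash
python3 -c "
from cell import ctrl
print(ctrl.finish_job())"
```

```text
the job is handed in; nothing more can be done
None
```

I handed the job in at about 38 s: by my measurements the disc is centred on the base disc, the tray is home against the stop (about 73 mm in the bay frame, 74 being full home), and the arm is clear; no verdict came back. The tray was slid most of the way gripped by its fin, then released and pushed the last 50 mm or so with shut fingertips behind the fin, because the hand would have met the shelf.

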